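Close the lamp frame and thread its spindle through both bushings

ROBOT

A 6-joint arm with a two-finger parallel gripper is mounted at the origin on the work surface. World frame = base frame: x ahead of the robot, y to its left, z up, the work surface at z = 0. Lengths are in m, angles in rad, forces in N, time in s.
With the tool pointing down it reaches from about 0.225 to 0.875 m from the base axis. Payload 3.4 kg.
Tool frame: the origin (TCP) lies at the very end of the fingers, on their centre line; the grasp point (between the pads) lies behind it (manip.grasp_offset is the z of the grasp point in the tool frame, in m); z points along the fingers, y is the line along which they close (so a half turn about z gives the same grasp; the last joint's range is limited). The gripper opens to 85 mm and grips with 20 to 120 N. Pads are 22 mm wide; open, the fingers measure 114 mm over their backs; the gripper's body (76 mm by 85 mm) begins 54 mm behind the grasp point. The pads swing forward as they close: fully open they stand 13 mm farther back than shut.
Start: joints at [1.202, 0.276, 1.505, -0, 1.361, -0.121], TCP at [0.141, 0.557, 0.231] pointing down, gripper open.
Joint ranges: [-2.89, 2.89], [-0.75, 2.08], [0.22, 2.7], [-1.18, 4.32], [0.11, 2.71], [-2.7, 2.7]. Speed limits (rad/s): [2.57, 2.57, 3.14, 3.14, 3.14, 3.14].

INTERFACE

Orientations are given as a unit quaternion [w, x, y, z].
In Python, from rig import manip gives the robot as it stands.
- The arm moves only by the shell command python3 -m pendant 'ROWS' [FORCE]. ROWS is JSON, a list of rows, each an object of numbers: "dx", "dy", "dz": the shift along the tool's x, y, z in m; "rx", "ry", "rz": the turn, a rotation vector about the tool's x, y, z in degrees; "hand": the finger opening in m, from 0 to 0.0854. In form: [{"dx": .., "dy": .., "dz": .., "rx": .., "ry": .., "rz": .., "hand": ..}, ...]. A call has 1 to 12 rows; each row shifts and turns the commanded pose from where the row before left it, along the tool's axes as they then stand; what a row does not reach is not made up. A row lasts 1/12 s, in which the tool goes at most 41.7 mm and 7.16 degrees, less where a joint would pass 70% of its speed; a pose out of reach is approached as far as the arm can. A call is refused whole if a number of a shift passes 0.0417 or a number of a turn 7.16, either way. A call with a gripper value outside its range is refused whole. The fingers move at their own pace and stop on an object; FORCE is the grip in N (left out, the last holds). Time passes only in rows, so rows that do not move let the fingers close. It gives the time, the measured TCP pose, the force, the opening and the grip force at its end, in the units of the state.
- manip.get_state(): the state, without advancing time (a new reading comes with each control period).
- manip.get_image(name): name is "scene" or "top" or "wrist"; returns a dict with "frame" (400x640x3 uint8, red, green, blue), "fx", "fy", "cx", "cy" (pixels), "position" and "attitude" of the camera in the world; the wrist camera has in their place "mount" (4x4, takes a point from camera to tool coordinates, whose origin is the TCP and whose axes are the flange's). Camera axes: x right, y up, looking along -z (the intrinsics and any distortion apply to the point x, -y, -z); pixel columns grow to the right and rows downward; lengths in m; the calibration is good to about 2 mm. A picture is of the moment at which its call begins: read the wrist's pose just before it. There is no depth.
- manip.sign_off(): hands the job in; it is judged then, once.
The state is a dict: "clock": time; "qpos": joint angles; "qd": joint speeds; "effort": joint torques, N m; "position": TCP position; "ee_rot": TCP orientation; "contact_force": force on the tool from outside, world axes, zero at the start; "moment": the same for the moment, N m; "width": finger opening in m; "gripper_force": force on a finger pad.
Only numpy, scipy, OpenCV 4.12 (cv2) and the standard library are available. Lean on these libraries where they do the work, as an engineer would, in place of code of your own. Each camera call takes 0.05 s, during which the arm holds its last target. There are 200 camera calls.

TASK

Swing the hinged cover of the lamp prototype's frame fully down, then take the blue-knobbed spindle from the wooden rack and thread it from above through the brass bushing in the cover and on through the brass bushing in the shelf below it. Finish while still holding the spindle upright, with its tip poking out below the lower bushing but clear of the table, ready for a clip to be put on that end; do not let go. Leave the orange-knobbed spindle and the other things on the table alone.

Things in the scene. Friction and masses are not known exactly. Their poses are not given: they have to be found in the camera images.
- frame: Lamp frame, fixed: two upright grey cheeks (120 mm long in x, 80 mm tall, outer faces at y = -61 and 61 mm, feet out to 84 mm), open at both ends; white shelf between them, its top 47 mm above the table. Origin on the table, on the vertical axis common to both bushings (cover shut); z up, x points from the cover's free end (robot's side) to its hinge. Yaw varies up to 0.5 rad.
- cover (a joint): Angle of the white hinged cover (rad): 0 = shut, level on the cheeks, against a stop; grows as it opens upward, to 1.5. Starts between 0.9 and 1.3, free end up and leaning to the robot. A stiff hinge holds it where it is left; it weighs 120 g and a push of 1 to 2 N at the free end moves it. Hinge line along frame y, at frame x = 60 mm, z = 80 mm.
- cover_tab (a point): Middle of the outer (upper) face of the orange tab on the cover's free end, 124 mm from the hinge line. z of its axes is the outer face's normal. The cover is 8 mm thick, its underside in the hinge line's plane; shut, its top is 88 mm above the table, 122 mm wide, from frame x = 53 to -53 mm; the tab, 50 mm wide, reaches on to x = -75 mm.
- upper_bushing (a point): Centre of the top mouth of the brass bushing in the cover: a 34 mm square block 14 mm thick with a through hole of 13 mm diameter and a 3.5 mm chamfer at the mouth. 60 mm from the hinge line. Cover shut: on the frame's vertical axis, 94 mm above the table; z of its axes along the hole.
- lower_bushing (a point): Centre of the BOTTOM face of the brass bushing in the shelf, 36 mm above the table, on the frame's vertical axis. Same block and hole (top mouth at 50 mm). Below it is open space down to the table.
- rack: Wooden block, fixed, 44 (x) by 140 (y) by 45 mm tall, with two upright holes 11.5 mm wide, 37 mm deep, at y = -45 and 45 mm, one spindle in each; which is in which varies. Origin at the centre of its underside, z up; yaw varies up to 0.5 rad. Rack and frame stand to the robot's left and right, either way round.
- blue_spindle: The spindle to use, 70 to 140 g: straight steel rod 10 mm thick, z = 0 to 125 mm, 3 mm chamfer at its tip; above it a square blue knob 18 by 18 mm, z = 125 to 165 mm (a thin cap adds 3 mm), flat faces along its x and y. Origin at the rod's lower tip, z along the rod to the knob. Starts standing in the rack, tip 8 mm above the table.
- blue_tip (a point): The lower tip of the blue spindle (same point as its origin).
- orange_spindle: A shorter spindle (rod 70 mm, 113 mm in all) with an orange knob of the same size, in the rack's other hole 90 mm away; its top is 121 mm above the table. Leave alone.
- battery_holder: Black battery holder with orange cells, 78 by 56 by 22 mm, lying between frame and rack; origin at its underside. Leave alone.
- bulb_carton: Small upright cardboard carton 50 by 50 by 85 mm; origin at its underside. Leave alone.
- glue_bottle: Small glue bottle, 34 mm thick, 85 mm tall; origin at its underside. Leave alone.
- printed_gear: Printed gear lying flat, 60 mm across, 14 mm tall; origin at its underside. Leave alone.
Not all that is in view belongs to the job. Of the things like the frame, leave any that is black or purple; of the rest the smaller one is meant.

How it is judged:
By the outcome, as a careful person would: the job done as asked, in the order asked, and still so for the second after the job is handed in, while the arm keeps its last pose, push and grip.
It also fails if it takes over 58 s, if anything falls off the work surface, if the arm or the gripper's body presses on something with over 40 N, if the wrist force passes 120 N, or if a joint passes its speed limit or range.

## Working session

There is one attempt and no reset: what is moved stays moved. The work goes in short steps, Python scripts to look and compute and a shell command to move; the robot and the scene stay as the last step left them, time stands still between calls to the robot, and variables do not carry over. Pictures are saved under pics/ and viewed, at most 10 in all, crops included, and the job is handed in when it is done.

```bash
mkdir -p pics; ls; python3 - <<'E'
from rig import manip
import cv2,numpy as np,pickle
s=manip.get_state();print(s, manip.grasp_offset)
d={}
for n in("scene","top"):
    m=manip.get_image(n);d[n]=m
    print(n,{k:v for k,v in m.items() if k!='frame'})
    cv2.imwrite(f"pics/{n}0.png",m["frame"][:,:,::-1])
pickle.dump(d,open("im0.pkl","wb"))
E
```

```text
pics
{'clock': 0.0, 'qpos': array([ 1.20199331e+00,  2.76632230e-01,  1.50615129e+00, -1.51828999e-05,
        1.36064601e+00, -1.21006790e-01]), 'qd': array([-0.00022649, -0.00089636, -0.00080099,  0.00104154,  0.00034732,
        0.00089803]), 'effort': array([-3.17026170e-03, -4.16776872e+01, -2.45803714e+01, -3.93269211e-04,
        1.08840768e-02, -7.33733714e-06]), 'position': array([0.14085621, 0.5569487 , 0.23041121]), 'ee_rot': array([-2.15486449e-04,  1.23579737e-01,  9.92334220e-01, -8.92830837e-04]), 'contact_force': array([ 0.55926296,  0.27997237, -0.7837402 ]), 'moment': array([-0.02898973, -0.03131034,  0.03967743]), 'gripper_force': 0.0, 'width': 0.08568979102575305} -0.0187
scene {'fx': 422.86060927347637, 'fy': 422.86060927347637, 'cx': 318.4847845527974, 'cy': 197.60532854716766, 'position': array([1.02105435, 0.36620226, 0.90192559]), 'attitude': array([0.4272843 , 0.14260563, 0.28596202, 0.84576443])}
top {'fx': 370.5955344615953, 'fy': 370.5955344615953, 'cx': 315.32403379286905, 'cy': 193.6761557042447, 'position': array([0.34954742, 0.02025681, 1.21267708]), 'attitude': array([ 0.71478971,  0.04791704, -0.05627429, -0.69542277])}
```

View pics/scene0.png

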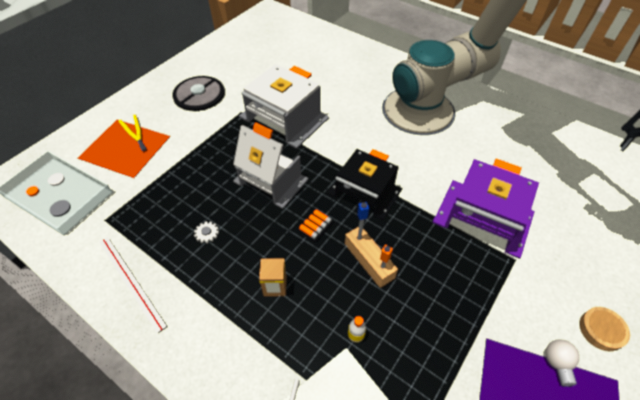

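View pics/top0.png

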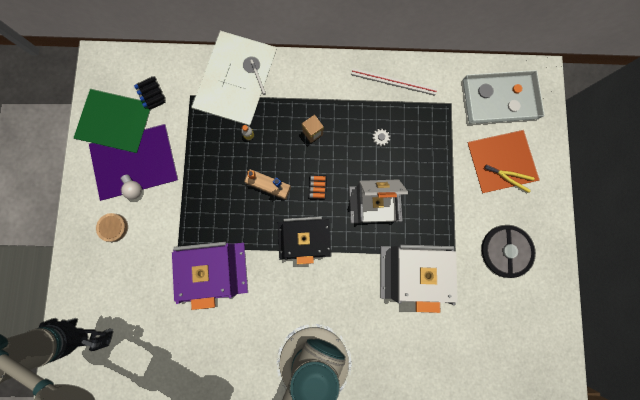

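The frame candidates in the top view are purple (200,275), black (304,238), large white shut (428,275) and small white open (378,200). Purple and black are ruled out, and the small one is the smaller of the two white ones, so it is meant. The blue knob is at about (278,183) in top and (363,210) in scene; the orange knob is at (253,175). I'll confirm this in one crop.

```bash
cat > h.py <<'E'
import numpy as np,cv2,pickle
from scipy.spatial.transform import Rotation as R
def rot(q): return R.from_quat(np.roll(q,-1)).as_matrix()
def pose(m,s=None):
    if 'mount' in m:
        T=np.eye(4);T[:3,:3]=rot(s['ee_rot']);T[:3,3]=s['position'];T=T@m['mount'];return T[:3,:3],T[:3,3]
    return rot(m['attitude']),np.array(m['position'])
def ray(m,uv,s=None):
    A,p=pose(m,s);d=A@np.array([(uv[0]-m['cx'])/m['fx'],-(uv[1]-m['cy'])/m['fy'],-1]);return p,d/np.linalg.norm(d)
def plane(m,uv,z,s=None):
    p,d=ray(m,uv,s);return p+d*(z-p[2])/d[2]
def tri(*pr):
    Am=0;b=0
    for p,d in pr:
        P=np.eye(3)-np.outer(d,d);Am=Am+P;b=b+P@p
    x=np.linalg.solve(Am,b);return x,[np.linalg.norm((np.eye(3)-np.outer(d,d))@(x-p)) for p,d in pr]
def proj(m,X,s=None):
    A,p=pose(m,s);c=A.T@(np.array(X)-p);return np.array([m['cx']+m['fx']*c[0]/-c[2],m['cy']-m['fy']*c[1]/-c[2]])
def blobs(m,lo,hi,roi,amin=4):
    x0,y0,x1,y1=roi;h=cv2.cvtColor(m['frame'][y0:y1,x0:x1],cv2.COLOR_RGB2HSV)
    k=cv2.inRange(h,np.array(lo),np.array(hi));n,l,st,c=cv2.connectedComponentsWithStats(k)
    return [(np.round(c[i]+[x0,y0],1),st[i,4],st[i,:4]+[x0,y0,0,0]) for i in range(1,n) if st[i,4]>=amin]
E
python3 - <<'E'
from h import *
d=pickle.load(open('im0.pkl','rb'));T,S=d['top'],d['scene']
a=cv2.resize(T['frame'][155:235,235:415],None,fx=4.2,fy=4.2,interpolation=2)[:,:756]
b=cv2.resize(S['frame'][110:290,225:405],None,fx=1.45,fy=1.45,interpolation=2)
o=np.zeros((600,756,3),np.uint8);o[:a.shape[0]]=a;o[336:336+261,:261]=b
c=cv2.resize(S['frame'][115:210,225:310],None,fx=2.7,fy=2.7,interpolation=2);o[336:336+c.shape[0],265:265+c.shape[1]]=c
c=cv2.resize(S['frame'][195:290,340:405],None,fx=2.7,fy=2.7,interpolation=2);o[336:336+c.shape[0],500:500+c.shape[1]]=c
cv2.imwrite('pics/crop.png',o[:,:,::-1])
for n,m,r in(('S',S,(225,115,410,290)),('T',T,(235,155,415,225))):
    print(n,'orange',blobs(m,(5,150,120),(14,255,255),r));print('blue',blobs(m,(100,120,30),(130,255,255),r));print('brass',blobs(m,(17,110,90),(28,255,255),r))
E
```

```text
S orange [(array([262., 130.]), np.int32(183), array([253, 123,  19,  16])), (array([377.4, 156.5]), np.int32(32), array([370, 152,  17,   9])), (array([312.4, 222.1]), np.int32(228), array([299, 209,  29,  28])), (array([385.2, 254.2]), np.int32(129), array([380, 245,  13,  19]))]
blue [(array([362.5, 210.7]), np.int32(188), array([357, 201,  13,  19]))]
brass [(array([255.3, 155.1]), np.int32(163), array([249, 147,  14,  17])), (array([367.6, 168.3]), np.int32(187), array([359, 161,  18,  16])), (array([320.5, 214.5]), np.int32(15), array([316, 212,  10,   6])), (array([316.1, 219.6]), np.int32(15), array([312, 217,   9,   6])), (array([310.6, 223.9]), np.int32(16), array([306, 221,  10,   7])), (array([306.4, 229.4]), np.int32(17), array([302, 226,  10,   7])), (array([369.8, 253.1]), np.int32(735), array([346, 228,  51,  51])), (array([363.7, 232.7]), np.int32(15), array([362, 231,   5,   4])), (array([271.9, 270.8]), np.int32(514), array([260, 259,  25,  26]))]
T orange [(array([248., 174.]), np.int32(5), array([248, 172,   1,   5])), (array([252.2, 175.6]), np.int32(5), array([251, 175,   3,   2])), (array([319.1, 177.5]), np.int32(45), array([314, 176,  12,   4])), (array([319. , 183.5]), np.int32(44), array([314, 182,  11,   4])), (array([318.8, 189.1]), np.int32(49), array([313, 187,  12,   5])), (array([318.6, 194.7]), np.int32(51), array([313, 193,  12,   5])), (array([386.6, 194.7]), np.int32(75), array([378, 193,  19,   5]))]
blue [(array([277.2, 182.1]), np.int32(32), array([273, 177,   8,  10]))]
brass [(array([382.3, 184.5]), np.int32(62), array([376, 182,  13,   6])), (array([377.4, 201.9]), np.int32(78), array([373, 197,  11,  11]))]
```

View pics/crop.png

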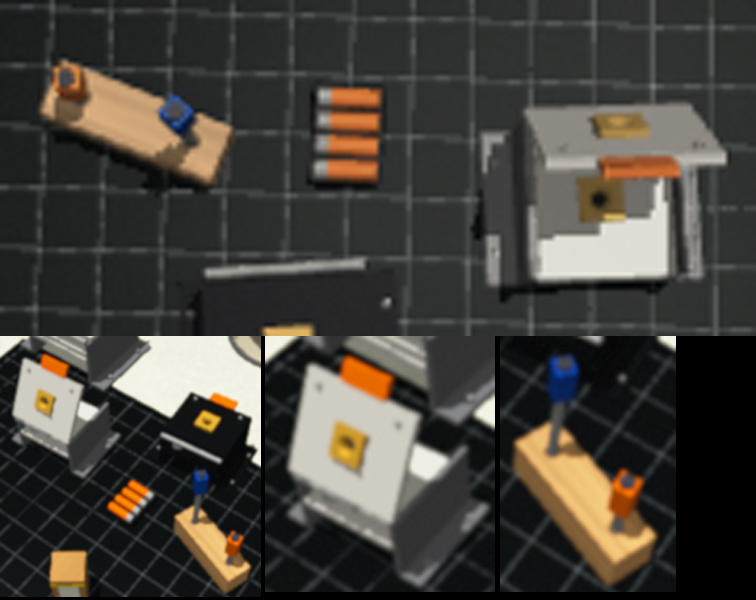

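Crop confirmed: the small white frame has its cover open, with the tab orange at scene (262,130) / top (387,195) and the shelf bushing at top (377,202). The blue spindle stands in the rack hole nearer the frame.

```bash
python3 - <<'E'
from h import *
d=pickle.load(open('im0.pkl','rb'));T,S=d['top'],d['scene']
np.set_printoptions(precision=4,suppress=True)
print('lower mouth',plane(T,(377.6,202.3),.05))
print('tab',tri(ray(T,(386.6,194.7)),ray(S,(262,130))))
print('ubush',tri(ray(T,(382.3,184.5)),ray(S,(255.3,155.1))))
# cover top (free) edge in the top crop: (545,165)..(725,160) ; far edge (525,110)..(690,104)
f=lambda u,v:(235+u/4.2,155+v/4.2)
a=plane(T,f(547,160),.18);b=plane(T,f(725,157),.18);print('free edge',a,b,(a+b)/2, 'yaw',np.degrees(np.arctan2((a-b)[1],(a-b)[0]))-90)
# shelf front edge
a=plane(T,f(530,279),.047);b=plane(T,f(668,284),.047);print('shelf edge yaw',a,b,np.degrees(np.arctan2((a-b)[1],(a-b)[0]))-90)
print('blue top T',plane(T,f(176,108),.176),'S',plane(S,(340+565/2.7-500/2.7,195+(361-336)/2.7),.176))
print('blue tri',tri(ray(T,(277.2,182.1)),ray(S,(362.5,210.7))))
h=cv2.cvtColor(T['frame'],cv2.COLOR_RGB2HSV);k=cv2.inRange(h,np.array((8,60,120)),np.array((22,170,255)));k[:165]=0;k[205:]=0;k[:,:240]=0;k[:,295:]=0
c=max(cv2.findContours(k,0,1)[0],key=cv2.contourArea);bx=cv2.boxPoints(cv2.minAreaRect(c));P=[plane(T,p,.045) for p in bx];print('rack',np.array(P),np.mean(P,0))
for i in range(2):
    e=P[i+1]-P[i];print(np.linalg.norm(e),np.degrees(np.arctan2(e[1],e[0])))
for n,z in(('gear',(381,137)),('holder',(318,187)),('black frame',(304,238)),('big white',(428,275))):print(n,plane(T,z,.05))
E
```

```text
lower mouth [ 0.5005 -0.1892  0.05  ]
tab (array([ 0.5039, -0.1883,  0.1915]), [np.float64(0.0006148767281775201), np.float64(0.0006148767281774681)])
ubush (array([ 0.5416, -0.186 ,  0.1377]), [np.float64(0.001383451303370905), np.float64(0.001383451303370879)])
free edge [ 0.5088 -0.1308  0.18  ] [ 0.5143 -0.2508  0.18  ] [ 0.5115 -0.1908  0.18  ] yaw 2.60796117273793
shelf edge yaw [ 0.4387 -0.1381  0.047 ] [ 0.4378 -0.2418  0.047 ] -0.4996323785578909
blue top T [0.5378 0.12   0.176 ] S [0.5349 0.125  0.176 ]
blue tri (array([0.5371, 0.1227, 0.1533]), [np.float64(0.0016343984162806957), np.float64(0.0016343984162807525)])
rack [[0.5565 0.2379 0.045 ]
 [0.5991 0.2236 0.045 ]
 [0.5613 0.122  0.045 ]
 [0.5191 0.1367 0.045 ]] [0.559 0.18  0.045]
0.04492232517187682 -18.492555860381774
0.10844931077436265 -110.39166087258351
gear [ 0.7149 -0.1999  0.05  ]
holder [0.5442 0.0008 0.05  ]
black frame [0.3819 0.0404 0.05  ]
big white [ 0.2789 -0.3454  0.05  ]
```

```bash
python3 -m pendant '[{"dx":-0.0285,"dy":-0.030,"dz":-0.003,"hand":0},{"dx":-0.0285,"dy":-0.030,"dz":-0.003,"hand":0},{"dx":-0.0285,"dy":-0.030,"dz":-0.003,"hand":0},{"dx":-0.0285,"dy":-0.030,"dz":-0.003,"hand":0},{"dx":-0.0285,"dy":-0.030,"dz":-0.003,"hand":0},{"dx":-0.0285,"dy":-0.030,"dz":-0.003,"hand":0},{"dx":-0.0285,"dy":-0.030,"dz":-0.003,"hand":0},{"dx":-0.0285,"dy":-0.030,"dz":-0.003,"hand":0},{"dx":-0.0285,"dy":-0.030,"dz":-0.003,"hand":0},{"dx":-0.0285,"dy":-0.030,"dz":-0.003,"hand":0},{"dx":-0.0285,"dy":-0.030,"hand":0},{"dx":-0.0285,"dy":-0.030,"hand":0}]'
python3 -m pendant '[{"dx":-0.0285,"dy":-0.030},{"dx":-0.0285,"dy":-0.030},{"dx":-0.0285,"dy":-0.030},{"dx":-0.0285,"dy":-0.030},{"dx":-0.0285,"dy":-0.030},{"dx":-0.0285,"dy":-0.030},{"dx":-0.0285,"dy":-0.030},{"dx":-0.0285,"dy":-0.030},{"rz":-7},{"rz":-7},{}]'
cat > st.py <<'E'
from rig import manip
from h import *
import sys
np.set_printoptions(precision=4,suppress=True)
s=manip.get_state();M=rot(s['ee_rot']);print('t',round(s['clock'],2),'pos',s['position'],'F',s['contact_force'],'w',s['width'],'gf',s['gripper_force'],'q',s['qpos'])
print('yawx',np.degrees(np.arctan2(M[1,0],M[0,0])),'z',M[:,2])
if len(sys.argv)>3: print('tool delta',M.T@(np.array([float(a) for a in sys.argv[1:4]])-s['position']))
E
python3 st.py .575 -.189 .245
```

```text
t 0.1 pos [0.1409 0.557  0.2305] F [-0.2018  0.0364 -0.4413] w 0.08536399821557024 gf 0.0 q [ 1.202   0.2766  1.506  -0.      1.3607 -0.121 ]
yawx 165.80083651100202 z [-0.0006 -0.0015 -1.    ]
tool delta [-0.6039 -0.6168 -0.0136]invalid input
invalid input
```

```bash
python3 -m pendant '[{"dx":-0.0285,"dy":-0.030,"dz":-0.003,"rx":0,"ry":0,"rz":0,"hand":0}]'; python3 -m pendant '[{"dx":-0.0285,"dy":-0.030,"dz":-0.003}]'; python3 -m pendant --help; ls -a
```

```text
clock: 0.18
position: [0.1594, 0.5258, 0.2327]
ee_rot: [-0.002, 0.122, 0.993, 0.002]
contact_force: [1.4, 0.1, -0.5]
width: 0.0752
gripper_force: 0.0
.
..
h.py
im0.pkl
pics
st.pyinvalid input
invalid input: not JSON, or not a number
```

All seven keys are needed in every row.

```bash
python3 -m pendant '[{"dx":-0.0285,"dy":-0.030,"dz":-0.003,"rx":0,"ry":0,"rz":0,"hand":0},{"dx":-0.0285,"dy":-0.030,"dz":-0.003,"rx":0,"ry":0,"rz":0,"hand":0},{"dx":-0.0285,"dy":-0.030,"dz":-0.003,"rx":0,"ry":0,"rz":0,"hand":0},{"dx":-0.0285,"dy":-0.030,"dz":-0.003,"rx":0,"ry":0,"rz":0,"hand":0},{"dx":-0.0285,"dy":-0.030,"dz":-0.003,"rx":0,"ry":0,"rz":0,"hand":0},{"dx":-0.0285,"dy":-0.030,"dz":-0.003,"rx":0,"ry":0,"rz":0,"hand":0},{"dx":-0.0285,"dy":-0.030,"dz":-0.003,"rx":0,"ry":0,"rz":0,"hand":0},{"dx":-0.0285,"dy":-0.030,"dz":-0.003,"rx":0,"ry":0,"rz":0,"hand":0},{"dx":-0.0285,"dy":-0.030,"dz":0,"rx":0,"ry":0,"rz":0,"hand":0},{"dx":-0.0285,"dy":-0.030,"dz":0,"rx":0,"ry":0,"rz":0,"hand":0},{"dx":-0.0285,"dy":-0.030,"dz":0,"rx":0,"ry":0,"rz":0,"hand":0},{"dx":-0.0285,"dy":-0.030,"dz":0,"rx":0,"ry":0,"rz":0,"hand":0}]'
python3 -m pendant '[{"dx":-0.0285,"dy":-0.030,"dz":0,"rx":0,"ry":0,"rz":0,"hand":0},{"dx":-0.0285,"dy":-0.030,"dz":0,"rx":0,"ry":0,"rz":0,"hand":0},{"dx":-0.0285,"dy":-0.030,"dz":0,"rx":0,"ry":0,"rz":0,"hand":0},{"dx":-0.0285,"dy":-0.030,"dz":0,"rx":0,"ry":0,"rz":0,"hand":0},{"dx":-0.0285,"dy":-0.030,"dz":0,"rx":0,"ry":0,"rz":0,"hand":0},{"dx":-0.0285,"dy":-0.030,"dz":0,"rx":0,"ry":0,"rz":0,"hand":0},{"dx":0,"dy":0,"dz":0,"rx":0,"ry":0,"rz":-7,"hand":0},{"dx":0,"dy":0,"dz":0,"rx":0,"ry":0,"rz":-7,"hand":0},{"dx":0,"dy":0,"dz":0,"rx":0,"ry":0,"rz":0,"hand":0}]'
python3 st.py .575 -.189 .245
```

```text
clock: 1.18
position: [0.4048, 0.0865, 0.2583]
ee_rot: [0.0, 0.124, 0.992, 0.0]
contact_force: [1.0, -0.1, -0.9]
width: 0.0001
gripper_force: 0.0
clock: 1.93
position: [0.5261, -0.1288, 0.2573]
ee_rot: [-0.001, 0.002, 1.0, 0.0]
contact_force: [0.6, 0.4, 0.6]
width: -0.0001
gripper_force: 0.0
t 1.93 pos [ 0.5261 -0.1288  0.2573] F [0.6007 0.4037 0.6297] w -9.323886841942854e-05 gf 0.0 q [-0.3687  0.2128  1.5272  0.0002  1.4035 -1.9364]
yawx 179.81815787237417 z [-0.0018  0.0009 -1.    ]
tool delta [-0.0491 -0.06    0.0122]
```

```bash
python3 -m pendant '[{"dx":-0.025,"dy":-0.030,"dz":0,"rx":0,"ry":0,"rz":0,"hand":0},{"dx":-0.025,"dy":-0.030,"dz":0,"rx":0,"ry":0,"rz":0,"hand":0},{"dx":0,"dy":0,"dz":0.04,"rx":0,"ry":0,"rz":0,"hand":0},{"dx":0,"dy":0,"dz":0.04,"rx":0,"ry":0,"rz":0,"hand":0},{"dx":0.02,"dy":0,"dz":0,"rx":0,"ry":0,"rz":0,"hand":0},{"dx":0.012,"dy":0,"dz":0,"rx":0,"ry":0,"rz":0,"hand":0},{"dx":0.012,"dy":0,"dz":0,"rx":0,"ry":0,"rz":0,"hand":0},{"dx":0.010,"dy":0,"dz":0.005,"rx":0,"ry":0,"rz":0,"hand":0},{"dx":0.010,"dy":0,"dz":0.006,"rx":0,"ry":0,"rz":0,"hand":0},{"dx":0,"dy":0,"dz":0,"rx":0,"ry":0,"rz":0,"hand":0}]'
python3 st.py .489 -.189 .146
```

```text
clock: 2.77
position: [0.5105, -0.1876, 0.1688]
ee_rot: [0.001, 0.002, 1.0, -0.001]
contact_force: [-0.8, -0.3, -1.1]
width: -0.0002
gripper_force: 0.0
t 2.77 pos [ 0.5105 -0.1876  0.1688] F [-0.8369 -0.3151 -1.1015] w -0.00023474207997417222 gf 0.0 q [-0.4799  0.2716  1.6733 -0.0004  1.1948 -2.0457]
yawx 179.72232731539432 z [ 0.0015 -0.0012 -1.    ]
tool delta [ 0.0216 -0.0014  0.0228]
```

```bash
python3 -m pendant '[{"dx":0.011,"dy":0,"dz":0.011,"rx":0,"ry":0,"rz":0,"hand":0},{"dx":0.011,"dy":0,"dz":0.012,"rx":0,"ry":0,"rz":0,"hand":0},{"dx":0.006,"dy":0,"dz":0.009,"rx":0,"ry":0,"rz":0,"hand":0},{"dx":0.006,"dy":0,"dz":0.009,"rx":0,"ry":0,"rz":0,"hand":0},{"dx":0.004,"dy":0,"dz":0.009,"rx":0,"ry":0,"rz":0,"hand":0},{"dx":0.004,"dy":0,"dz":0.010,"rx":0,"ry":0,"rz":0,"hand":0},{"dx":0.003,"dy":0,"dz":0.010,"rx":0,"ry":0,"rz":0,"hand":0},{"dx":0,"dy":0,"dz":0.006,"rx":0,"ry":0,"rz":0,"hand":0},{"dx":0,"dy":0,"dz":0.003,"rx":0,"ry":0,"rz":0,"hand":0},{"dx":0,"dy":0,"dz":0,"rx":0,"ry":0,"rz":0,"hand":0}]'
python3 - <<'E'
from rig import manip
from h import *
m=manip.get_image('scene');cv2.imwrite('pics/s1.png',cv2.resize(m['frame'][90:240,210:400],None,fx=4,fy=4,interpolation=2)[:,:,::-1])
E
python3 st.py .466 -.189 .087
```

```text
clock: 3.6
position: [0.4674, -0.1877, 0.0883]
ee_rot: [0.0, 0.002, 1.0, 0.0]
contact_force: [0.1, 0.1, 0.4]
width: 0.0004
gripper_force: 0.0
t 3.65 pos [ 0.4676 -0.1878  0.0886] F [-0.2209 -0.0895 -0.9973] w 0.00011846496364908186 gf 0.0 q [-0.5203  0.2963  1.8693  0.0003  0.9752 -2.0877]
yawx 179.795970733349 z [ 0.0009 -0.0002 -1.    ]
tool delta [ 0.0016 -0.0012  0.0016]
```

View pics/s1.png

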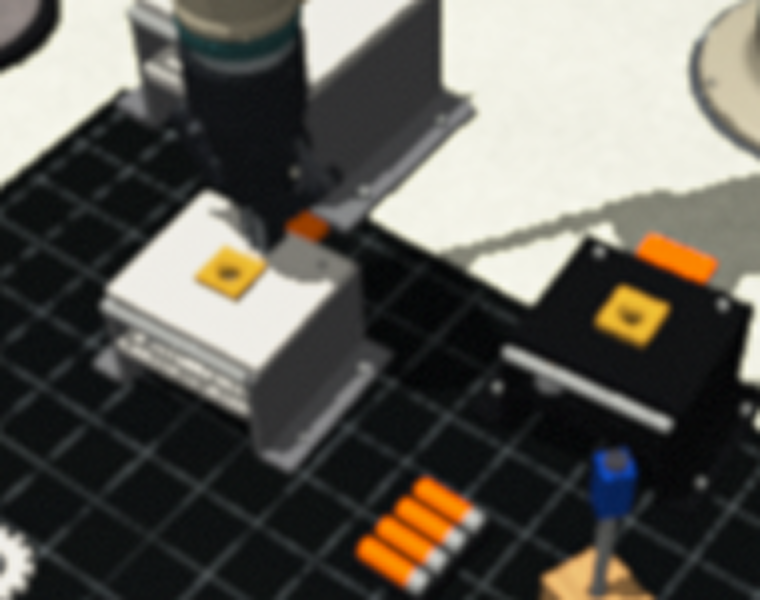

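The cover is down, or nearly so (brass bushing at crop (230,272)). I'll press until the stop pushes back.

```bash
for i in 1 2; do python3 -m pendant '[{"dx":0,"dy":0,"dz":0.001,"rx":0,"ry":0,"rz":0,"hand":0},{"dx":0,"dy":0,"dz":0.001,"rx":0,"ry":0,"rz":0,"hand":0},{"dx":0,"dy":0,"dz":0,"rx":0,"ry":0,"rz":0,"hand":0}]' | egrep 'pos|force'; done
```

```text
position: [0.4679, -0.188, 0.0879]
contact_force: [-1.9, 0.6, 8.0]
gripper_force: 4.3
position: [0.4679, -0.188, 0.0877]
contact_force: [-4.9, 2.5, 20.4]
gripper_force: 10.6
```

```bash
python3 -m pendant '[{"dx":0,"dy":0,"dz":-0.006,"rx":0,"ry":0,"rz":0,"hand":0},{"dx":0,"dy":0,"dz":-0.04,"rx":0,"ry":0,"rz":0,"hand":0.08},{"dx":0,"dy":0,"dz":-0.04,"rx":0,"ry":0,"rz":0,"hand":0.08},{"dx":0,"dy":0,"dz":-0.04,"rx":0,"ry":0,"rz":0,"hand":0.08},{"dx":0,"dy":0,"dz":-0.03,"rx":0,"ry":0,"rz":0,"hand":0.08},{"dx":0,"dy":0,"dz":0,"rx":0,"ry":0,"rz":0,"hand":0.08},{"dx":0,"dy":0,"dz":0,"rx":0,"ry":0,"rz":0,"hand":0.08},{"dx":0,"dy":0,"dz":0,"rx":0,"ry":0,"rz":0,"hand":0.08}]' 30 | grep pos
python3 - <<'E'
from rig import manip
from h import *
np.set_printoptions(precision=4,suppress=True)
s=manip.get_state();m=manip.get_image('wrist');t=manip.get_image('top');pickle.dump((s,m,t),open('w1.pkl','wb'))
cv2.imwrite('pics/w1.png',m['frame'][:,:,::-1]);print(m['mount'],m['fx'],m['cx'],m['cy'],[k for k in m]);print(proj(m,[.5,-.189,.094],s))
for b in blobs(m,(15,110,60),(30,255,255),(0,0,640,400),100):print(b,plane(m,b[0],.094,s))
print('top',[(b,plane(t,b[0],.094)) for b in blobs(t,(17,110,90),(28,255,255),(340,160,415,225),20)])
E
```

```text
position: [0.4666, -0.1874, 0.2398]
[[ 0.0013  0.9635  0.2676  0.0677]
 [ 1.     -0.0012 -0.0007  0.    ]
 [-0.0003  0.2676 -0.9635 -0.143 ]
 [ 0.      0.      0.      1.    ]] 286.5268452974154 320.1904443858353 199.94028453412005 ['frame', 'fx', 'fy', 'cx', 'cy', 'mount']
[318.5267 218.878 ]
(array([565.2,  25.2]), np.int32(1342), array([538,  10,  56,  31])) [0.3172 0.0326 0.094 ]
(array([559.9,  98.5]), np.int32(1631), array([537,  77,  47,  43])) [0.3792 0.0416 0.094 ]
(array([576.3, 236.1]), np.int32(3609), array([517, 202, 123,  75])) [0.5204 0.0906 0.094 ]
(array([319.3, 219.6]), np.int32(974), array([303, 204,  33,  32])) [ 0.5008 -0.1882  0.094 ]
(array([461.2, 216.6]), np.int32(163), array([448, 213,  27,   8])) [ 0.4978 -0.0372  0.094 ]
(array([459.2, 230.4]), np.int32(159), array([446, 227,  27,   7])) [ 0.5135 -0.0373  0.094 ]
(array([457.4, 243.4]), np.int32(157), array([444, 240,  27,   8])) [ 0.5287 -0.0374  0.094 ]
(array([ 17.1, 271.6]), np.int32(776), array([  0, 253,  43,  31])) [ 0.5618 -0.5278  0.094 ]
(array([454.4, 255.8]), np.int32(141), array([442, 253,  27,   6])) [ 0.5435 -0.0388  0.094 ]
(array([601.5, 338.1]), np.int32(493), array([585, 327,  39,  27])) [0.6531 0.1525 0.094 ]
(array([481.5, 379.8]), np.int32(1495), array([458, 351,  51,  49])) [0.7161 0.0168 0.094 ]
top []
```

View pics/w1.png

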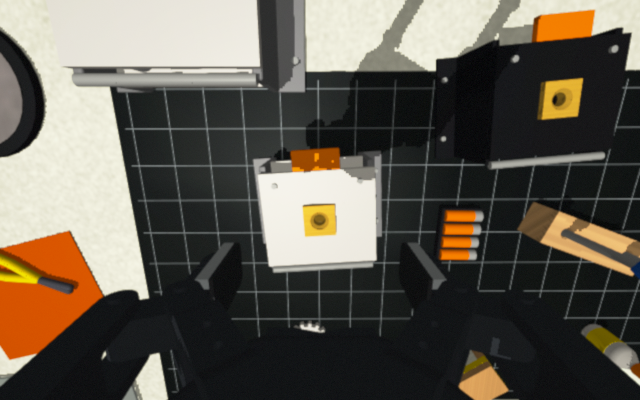

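The wrist view shows the cover lying flat on the cheeks. The bushing hole is at (319,220), which is world (0.501,-0.188) and agrees with the shelf bushing. Next I move to the blue spindle.

```bash
python3 -m pendant '[{"dx":0,"dy":0.02,"dz":-0.03,"rx":0,"ry":0,"rz":0,"hand":0.08},{"dx":-0.006,"dy":0.036,"dz":-0.015,"rx":0,"ry":0,"rz":0,"hand":0.08},{"dx":-0.006,"dy":0.036,"dz":-0.005,"rx":0,"ry":0,"rz":0,"hand":0.08},{"dx":-0.006,"dy":0.036,"dz":0,"rx":0,"ry":0,"rz":0,"hand":0.08},{"dx":-0.006,"dy":0.036,"dz":0,"rx":0,"ry":0,"rz":0,"hand":0.08},{"dx":-0.006,"dy":0.036,"dz":0,"rx":0,"ry":0,"rz":0,"hand":0.08},{"dx":-0.004,"dy":0.036,"dz":0,"rx":0,"ry":0,"rz":0,"hand":0.08},{"dx":0,"dy":0.036,"dz":0,"rx":0,"ry":0,"rz":0,"hand":0.08},{"dx":0,"dy":0.036,"dz":0,"rx":0,"ry":0,"rz":0,"hand":0.08},{"dx":0,"dy":0,"dz":0,"rx":0,"ry":0,"rz":0,"hand":0.08},{"dx":0,"dy":0,"dz":0,"rx":0,"ry":0,"rz":0,"hand":0.08}]' | grep pos
python3 - <<'E'
from rig import manip
from h import *
np.set_printoptions(precision=4,suppress=True)
s=manip.get_state();m=manip.get_image('wrist');pickle.dump((s,m),open('w2.pkl','wb'))
print(s['position'])
uv=proj(m,[.537,.122,.176],s);print(uv)
for b in blobs(m,(100,120,20),(130,255,255),(0,0,640,400),60):print(b,plane(m,b[0],.174,s))
x,y=map(int,uv);x0=max(0,x-75);y0=max(0,y-75);print(x0,y0)
cv2.imwrite('pics/w2.png',cv2.resize(m['frame'][y0:y0+150,x0:x0+150],None,fx=4,fy=4,interpolation=2)[:,:,::-1])
E
```

```text
position: [0.5012, 0.1218, 0.2885]
[0.5012 0.1218 0.2885]
[320.2201 233.1462]
(array([321.1, 225.3]), np.int32(458), array([309, 210,  25,  34])) [0.5298 0.1228 0.174 ]
245 158
```

View pics/w2.png

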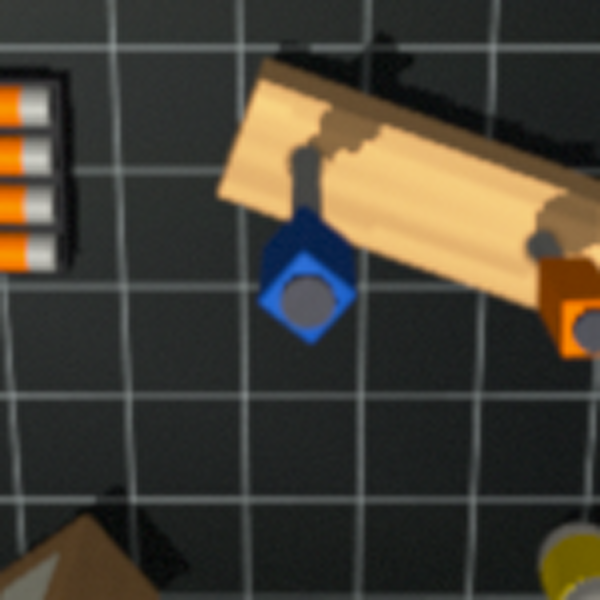

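The knob top is a square diamond with its cap centre at crop (307,303), i.e. pixel (321.8,233.8). Its faces lie about 45° to the tool axes.

```bash
python3 - <<'E'
from h import *
np.set_printoptions(precision=4,suppress=True)
s,m=pickle.load(open('w2.pkl','rb'))
f=lambda u,v:(245+u/4-.4,158+v/4-.4)
C=[plane(m,f(*p),.173,s) for p in((304,252),(259,299),(311,343),(355,294))]
c=np.mean(C,0);print('c',c,'cap',plane(m,f(307,303),.176,s))
for i in range(4):
    e=C[(i+1)%4]-C[i];print(np.linalg.norm(e),np.degrees(np.arctan2(e[1],e[0])))
print('hole',plane(m,f(305,160),.045,s))
M=rot(s['ee_rot']);print('tool delta',M.T@(c-s['position']),s['qpos'])
E
```

```text
c [0.5369 0.1232 0.173 ] cap [0.5372 0.1231 0.176 ]
0.016196967238470805 -42.03345845195596
0.01704699141691979 47.68830791735824
0.01660593277593459 140.4771621778989
0.016322323319545008 -130.94435103627836
hole [0.5366 0.1229 0.045 ]
tool delta [-0.0361  0.0014  0.1154] [ 0.1034  0.1599  1.5189 -0.0001  1.4663 -1.4678]
```

```bash
python3 -m pendant '[{"dx":-0.018,"dy":0.0007,"dz":0,"rx":0,"ry":0,"rz":0,"hand":0.08},{"dx":-0.018,"dy":0.0007,"dz":0,"rx":0,"ry":0,"rz":0,"hand":0.08},{"dx":0,"dy":0,"dz":0,"rx":0,"ry":0,"rz":7,"hand":0.08},{"dx":0,"dy":0,"dz":0,"rx":0,"ry":0,"rz":7,"hand":0.07},{"dx":0,"dy":0,"dz":0,"rx":0,"ry":0,"rz":7,"hand":0.07},{"dx":0,"dy":0,"dz":0,"rx":0,"ry":0,"rz":7,"hand":0.07},{"dx":0,"dy":0,"dz":0,"rx":0,"ry":0,"rz":7,"hand":0.06},{"dx":0,"dy":0,"dz":0,"rx":0,"ry":0,"rz":6,"hand":0.06},{"dx":0,"dy":0,"dz":0.035,"rx":0,"ry":0,"rz":0,"hand":0.06},{"dx":0,"dy":0,"dz":0.02,"rx":0,"ry":0,"rz":0,"hand":0.06},{"dx":0,"dy":0,"dz":0,"rx":0,"ry":0,"rz":0,"hand":0.06},{"dx":0,"dy":0,"dz":0,"rx":0,"ry":0,"rz":0,"hand":0.06}]' | grep pos
python3 st.py .537 .123 .131
```

```text
position: [0.5374, 0.1199, 0.2341]
t 6.88 pos [0.5374 0.1199 0.2341] F [ 0.4216 -0.4834  0.2361] w 0.06003965081617833 gf 0.0 q [ 0.0933  0.2395  1.549  -0.0004  1.3566 -0.7563]
yawx 138.6864005963031 z [-0.0035 -0.0007 -1.    ]
tool delta [0.0021 0.0024 0.1031]
```

```bash
python3 -m pendant '[{"dx":0.0021,"dy":0.0024,"dz":0.02,"rx":0,"ry":0,"rz":0,"hand":0.06},{"dx":0,"dy":0,"dz":0.03,"rx":0,"ry":0,"rz":0,"hand":0.06},{"dx":0,"dy":0,"dz":0.03,"rx":0,"ry":0,"rz":0,"hand":0.06},{"dx":0,"dy":0,"dz":0.023,"rx":0,"ry":0,"rz":0,"hand":0.05},{"dx":0,"dy":0,"dz":0,"rx":0,"ry":0,"rz":0,"hand":0.05},{"dx":0,"dy":0,"dz":0,"rx":0,"ry":0,"rz":0,"hand":0.04}]' 40 | egrep 'pos|force'
python3 st.py .537 .123 .131
```

```text
position: [0.5387, 0.1241, 0.1329]
contact_force: [0.2, -0.3, 0.8]
gripper_force: 0.0
t 7.38 pos [0.5387 0.1241 0.1329] F [ 0.197  -0.3204  0.7693] w 0.040690855570340044 gf 0.0 q [ 0.1006  0.3161  1.7057 -0.0001  1.1198 -0.7504]
yawx 138.7615890753842 z [-0.     -0.0001 -1.    ]
tool delta [ 0.0005 -0.0019  0.0019]
```

```bash
python3 -m pendant '[{"dx":0,"dy":-0.0015,"dz":0.001,"rx":0,"ry":0,"rz":0,"hand":0.04},{"dx":0,"dy":0,"dz":0,"rx":0,"ry":0,"rz":0,"hand":0.03},{"dx":0,"dy":0,"dz":0,"rx":0,"ry":0,"rz":0,"hand":0.024},{"dx":0,"dy":0,"dz":0,"rx":0,"ry":0,"rz":0,"hand":0.02},{"dx":0,"dy":0,"dz":0,"rx":0,"ry":0,"rz":0,"hand":0.01},{"dx":0,"dy":0,"dz":0,"rx":0,"ry":0,"rz":0,"hand":0},{"dx":0,"dy":0,"dz":0,"rx":0,"ry":0,"rz":0,"hand":0},{"dx":0,"dy":0,"dz":0,"rx":0,"ry":0,"rz":0,"hand":0}]' 60
python3 st.py
```

```text
clock: 8.05
position: [0.5377, 0.1233, 0.1327]
ee_rot: [0.001, 0.352, 0.936, 0.0]
contact_force: [-1.0, -1.8, 5.5]
width: 0.0176
gripper_force: 58.3
t 8.05 pos [0.5377 0.1233 0.1327] F [-1.0416 -1.7604  5.5388] w 0.017580267106711574 gf 58.30041825771332 q [ 0.0997  0.3138  1.7099 -0.0007  1.1158 -0.7521]
yawx 138.82277296694335 z [ 0.0021 -0.0005 -1.    ]
```

```bash
python3 -m pendant '[{"dx":0,"dy":0,"dz":-0.008,"rx":0,"ry":0,"rz":0,"hand":0},{"dx":0,"dy":0,"dz":-0.012,"rx":0,"ry":0,"rz":0,"hand":0},{"dx":0,"dy":0,"dz":-0.016,"rx":0,"ry":0,"rz":0,"hand":0},{"dx":0,"dy":0,"dz":-0.02,"rx":0,"ry":0,"rz":0,"hand":0},{"dx":0,"dy":0,"dz":-0.025,"rx":0,"ry":0,"rz":0,"hand":0},{"dx":0,"dy":0,"dz":-0.025,"rx":0,"ry":0,"rz":0,"hand":0},{"dx":0,"dy":0,"dz":-0.025,"rx":0,"ry":0,"rz":0,"hand":0},{"dx":0,"dy":0,"dz":-0.012,"rx":0,"ry":0,"rz":0,"hand":0},{"dx":0,"dy":0,"dz":0,"rx":0,"ry":0,"rz":0,"hand":0}]' 
python3 st.py .501 -.188 .275
```

```text
clock: 8.8
position: [0.5387, 0.1239, 0.278]
ee_rot: [0.003, 0.352, 0.936, 0.002]
contact_force: [0.4, 0.3, -0.1]
width: 0.0169
gripper_force: 58.7
t 8.8 pos [0.5387 0.1239 0.278 ] F [ 0.3527  0.2877 -0.1362] w 0.016934268988509096 gf 58.70643496513367 q [ 0.0999  0.2157  1.4729  0.0004  1.4462 -0.7521]
yawx 138.81003969831585 z [ 0.0068  0.0011 -1.    ]
tool delta [-0.177  -0.2595  0.0024]
```

```bash
python3 -m pendant '[{"dx":-0.010,"dy":-0.0145,"dz":0,"rx":0,"ry":0,"rz":0,"hand":0},{"dx":-0.0197,"dy":-0.0288,"dz":0,"rx":0,"ry":0,"rz":0,"hand":0},{"dx":-0.0197,"dy":-0.0288,"dz":0,"rx":0,"ry":0,"rz":0,"hand":0},{"dx":-0.0197,"dy":-0.0288,"dz":0,"rx":0,"ry":0,"rz":0,"hand":0},{"dx":-0.0197,"dy":-0.0288,"dz":0,"rx":0,"ry":0,"rz":0,"hand":0},{"dx":-0.0197,"dy":-0.0288,"dz":0,"rx":0,"ry":0,"rz":0,"hand":0},{"dx":-0.0197,"dy":-0.0288,"dz":0,"rx":0,"ry":0,"rz":0,"hand":0},{"dx":-0.0197,"dy":-0.0288,"dz":0,"rx":0,"ry":0,"rz":0,"hand":0},{"dx":-0.0197,"dy":-0.0288,"dz":0,"rx":0,"ry":0,"rz":0,"hand":0},{"dx":-0.0097,"dy":-0.0145,"dz":0,"rx":0,"ry":0,"rz":0,"hand":0},{"dx":0,"dy":0,"dz":0,"rx":0,"ry":0,"rz":0,"hand":0},{"dx":0,"dy":0,"dz":0,"rx":0,"ry":0,"rz":0,"hand":0}]' |grep pos
python3 st.py .501 -.188 .275
python3 - <<'E'
from rig import manip
from h import *
s=manip.get_state();m=manip.get_image('wrist');sc=manip.get_image('scene');pickle.dump((s,m,sc),open('w3.pkl','wb'))
p=s['position'];M=rot(s['ee_rot'])
tip=p+M@[0,0,.1247];print('tip',tip,'w',proj(m,tip,s),'s',proj(sc,tip),'bush',proj(m,[.501,-.188,.094],s),proj(sc,[.501,-.188,.094]))
a=cv2.resize(m['frame'][100:360,180:460],None,fx=2.1,fy=2.1,interpolation=2)
u,v=map(int,proj(sc,tip));b=cv2.resize(sc['frame'][v-80:v+40,u-25:u+25],None,fx=4,fy=4,interpolation=2)
print(u-25,v-80)
o=np.zeros((600,800,3),np.uint8);o[:a.shape[0],:a.shape[1]]=a;o[:b.shape[0],595:795]=b
cv2.imwrite('pics/w3.png',o[:,:,::-1])
E
```

```text
position: [0.4989, -0.1888, 0.2729]
t 9.8 pos [ 0.4989 -0.1888  0.2729] F [ 0.7869  0.2763 -1.6146] w 0.017132087664002198 gf 58.831751346588135 q [-0.4929  0.1933  1.5145  0.0009  1.4366 -1.3425]
yawx 138.66936821014136 z [-0.0021  0.0022 -1.    ]
tool delta [-0.0011  0.002  -0.0021]
tip [ 0.49861576 -0.18852223  0.14820594] w [320.00323046 193.39152447] s [264.98518511 141.44977499] bush [321.67337753 183.17968913] [266.70646979 156.94066797]
239 61
```

View pics/w3.png

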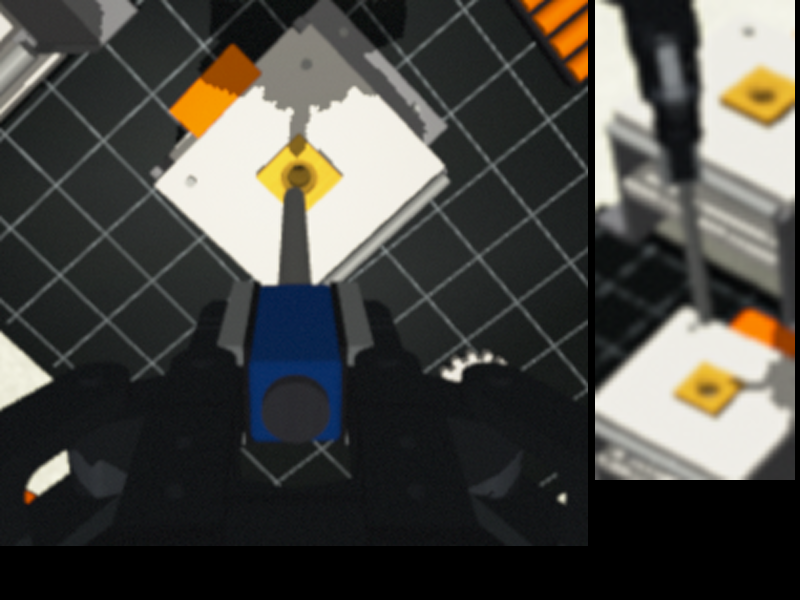

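The hole is at wrist px (322.6,184.5), with the bushing's corners left and right at crop (257,178) and (342,177). The rod end is at (319.5,190.5). In scene the tip is at (266.8,141.5) and the hole at (267.3,158.3). I'll work out the tip-to-hole offset from both views.

```bash
python3 - <<'E'
from h import *
np.set_printoptions(precision=4,suppress=True)
s,m,sc=pickle.load(open('w3.pkl','rb'));M=rot(s['ee_rot']);p=s['position']
zt=p[2]-.1247
def rel(uvt,uvb,c,st):
    t=plane(c,uvt,zt,st);b=plane(c,uvb,.094,st);print('tip',t,'hole',b,'hole-tip tool',M.T@(b-t),'tip-tcp tool',M.T@(t-p))
rel((319.5,194.8),(322.6,184.5),m,s); rel((266.7,141.8),(267.2,158.2),sc,None)
# rod axis rows in wrist view
f=m['frame'].astype(int)
for r in (195,200,205,210,215,220,225,230):
    g=f[r,290:350].sum(1);d=np.abs(np.diff(g));print(r,[(290.5+i,d[i]) for i in np.where(d>60)[0]])
h=cv2.cvtColor(sc['frame'],cv2.COLOR_RGB2HSV)
print(sc['frame'][134:148,258:274].sum(2)//3)
for b in blobs(sc,(17,110,90),(28,255,255),(240,145,285,170),20)+blobs(m,(15,110,60),(30,255,255),(295,150,350,215),100):print(b)
E
```

```text
tip [ 0.4993 -0.1898  0.1482] hole [ 0.5029 -0.1882  0.094 ] hole-tip tool [-0.0018  0.0035  0.0542] tip-tcp tool [-0.0014 -0.0005  0.1247]
tip [ 0.497  -0.1843  0.1482] hole [ 0.5036 -0.1841  0.094 ] hole-tip tool [-0.005   0.0045  0.0542] tip-tcp tool [0.004  0.0021 0.1247]
195 [(np.float64(312.5), np.int64(75)), (np.float64(313.5), np.int64(108)), (np.float64(314.5), np.int64(232)), (np.float64(324.5), np.int64(149)), (np.float64(325.5), np.int64(110)), (np.float64(331.5), np.int64(64))]
200 [(np.float64(313.5), np.int64(150)), (np.float64(314.5), np.int64(283)), (np.float64(315.5), np.int64(64)), (np.float64(324.5), np.int64(162)), (np.float64(325.5), np.int64(214)), (np.float64(326.5), np.int64(97))]
205 [(np.float64(313.5), np.int64(235)), (np.float64(314.5), np.int64(209)), (np.float64(324.5), np.int64(138)), (np.float64(325.5), np.int64(242)), (np.float64(326.5), np.int64(122))]
210 [(np.float64(312.5), np.int64(70)), (np.float64(313.5), np.int64(321)), (np.float64(314.5), np.int64(124)), (np.float64(325.5), np.int64(258)), (np.float64(326.5), np.int64(205))]
215 [(np.float64
[... 1879 characters left out ...]
61  39  22  17  16  22  30]
 [153 208 231 235 232 218 169 111  77  73  69  55  42  34  32  45]
 [208 232 235 232 222 206 174 134 109 119 141 137 114  81  62  75]
 [231 235 235 227 202 184 185 182 172 184 208 210 192 156 130 128]
 [235 235 234 226 198 186 206 220 221 226 232 234 229 215 199 183]
 [235 235 235 231 222 221 227 233 234 234 235 235 235 233 229 222]
 [235 234 235 234 233 233 234 234 235 235 235 235 235 235 234 234]
 [234 234 235 234 235 235 235 234 234 235 235 234 234 235 235 235]
 [235 234 235 235 234 235 235 235 234 234 235 234 234 235 235 235]]
(array([267. , 157.7]), np.int32(131), array([259, 152,  17,  13]))
(array([322.2, 181.8]), np.int32(754), array([302, 164,  41,  36]))
```

```bash
python3 -m pendant '[{"dx":-0.003,"dy":0.0038,"dz":0.01,"rx":0,"ry":0,"rz":0,"hand":0},{"dx":0,"dy":0,"dz":0.015,"rx":0,"ry":0,"rz":0,"hand":0},{"dx":0,"dy":0,"dz":0.014,"rx":0,"ry":0,"rz":0,"hand":0},{"dx":0,"dy":0,"dz":0,"rx":0,"ry":0,"rz":0,"hand":0},{"dx":0,"dy":0,"dz":0,"rx":0,"ry":0,"rz":0,"hand":0},{"dx":0,"dy":0,"dz":0,"rx":0,"ry":0,"rz":0,"hand":0}]' |grep pos
python3 st.py .501 -.188 .275
python3 - <<'E'
from rig import manip
from h import *
s=manip.get_state();m=manip.get_image('wrist');sc=manip.get_image('scene');pickle.dump((s,m,sc),open('w4.pkl','wb'))
a=cv2.resize(m['frame'][140:230,270:370],None,fx=5,fy=5,interpolation=2)
b=cv2.resize(sc['frame'][105:175,245:290],None,fx=6,fy=6,interpolation=2)
o=np.zeros((460,780,3),np.uint8);o[:450,:500]=a;o[:420,505:775]=b
cv2.imwrite('pics/w4.png',o[:,:,::-1])
E
```

```text
position: [0.505, -0.187, 0.2356]
t 10.4 pos [ 0.505  -0.187   0.2356] F [-0.2476 -1.1107 -1.2482] w 0.017339564456769877 gf 58.85372042655945 q [-0.484   0.218   1.5744  0.0003  1.3485 -1.3371]
yawx 138.87295314571472 z [ 0.0007 -0.0001 -1.    ]
tool delta [ 0.0023 -0.0034 -0.0394]
```

View pics/w4.png

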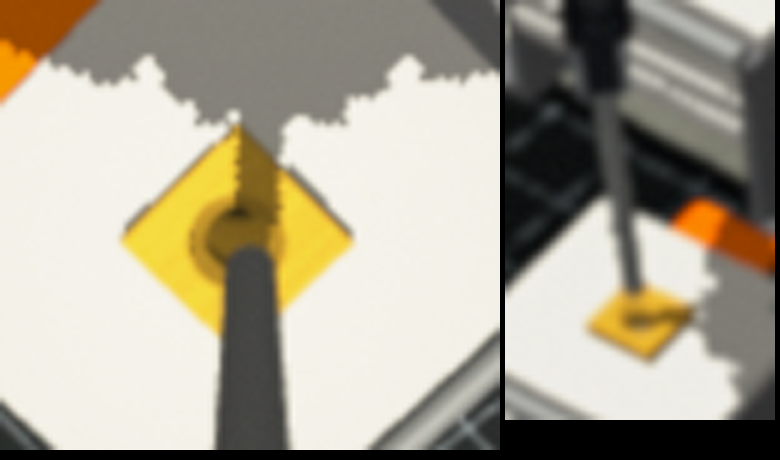

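The wrist crop shows the bushing centred at (238,239), the rod axis at column about 249 and the rod end at row 248. In the scene crop the tip is at (634,292) and the bushing centre at (640,323).

```bash
python3 - <<'E'
from h import *
np.set_printoptions(precision=4,suppress=True)
s,m,sc=pickle.load(open('w4.pkl','rb'));M=rot(s['ee_rot']);p=s['position']
for zt in(p[2]-.1247,):
  def rel(uvt,uvb,c,st):
    t=plane(c,uvt,zt,st);b=plane(c,uvb,.094,st);print('tip',t,'hole',b,'hole-tip tool',M.T@(b-t),'tip-tcp',M.T@(t-p))
  w=lambda u,v:(270+u/5-.4,140+v/5-.4)
  f=lambda u,v:(245+(u-505)/6-.4,105+v/6-.4)
  rel(w(249.5,248+22),w(238,239.5),m,s); rel(f(634,292),f(640,323),sc,None)
  # expected silhouette end (r=5,z=3 rim) of a straight rod, relative to tip centre, in wrist px
  print('tip',proj(m,p+M@[0,0,.1247],s),'rim',proj(m,p+M@[.005,0,.1217],s))
f=m['frame'].astype(int);print('col',f[180:200,319].sum(1)//3,f[180:200,321].sum(1)//3)
E
```

```text
tip [ 0.5049 -0.1875  0.1109] hole [ 0.5018 -0.1878  0.094 ] hole-tip tool [ 0.0021 -0.0024  0.0169] tip-tcp [-0.0002 -0.0005  0.1247]
tip [ 0.5031 -0.186   0.1109] hole [ 0.5044 -0.1838  0.094 ] hole-tip tool [0.0005 0.0025 0.0169] tip-tcp [ 0.0021 -0.0005  0.1247]
tip [320.0019 193.3894] rim [320.0102 189.0528]
col [70 63 55 58 72 78 81 81 81 74 68 67 68 67 68 67 68 68 67 68] [75 70 70 72 77 79 80 84 80 77 68 67 67 70 67 69 68 68 69 67]
```

```bash
python3 -m pendant '[{"dx":0.002,"dy":-0.0024,"dz":0,"rx":0,"ry":0,"rz":0,"hand":0},{"dx":0,"dy":0,"dz":0,"rx":0,"ry":0,"rz":0,"hand":0},{"dx":0,"dy":0,"dz":0.008,"rx":0,"ry":0,"rz":0,"hand":0},{"dx":0,"dy":0,"dz":0.006,"rx":0,"ry":0,"rz":0,"hand":0},{"dx":0,"dy":0,"dz":0.004,"rx":0,"ry":0,"rz":0,"hand":0},{"dx":0,"dy":0,"dz":0.004,"rx":0,"ry":0,"rz":0,"hand":0},{"dx":0,"dy":0,"dz":0,"rx":0,"ry":0,"rz":0,"hand":0}]' 
python3 st.py .502 -.188 .21
```

```text
clock: 11.08
position: [0.5011, -0.1881, 0.2121]
ee_rot: [-0.001, 0.352, 0.936, 0.0]
contact_force: [0.5, 0.6, -2.4]
width: 0.0174
gripper_force: 58.9
t 11.08 pos [ 0.5011 -0.1881  0.2121] F [ 0.4802  0.6312 -2.4153] w 0.017400439084422053 gf 58.891040682792664 q [-0.4891  0.2286  1.6198  0.0002  1.2942 -1.3407]
yawx 138.79165232517792 z [-0.0009  0.0006 -1.    ]
tool delta [-0.0006  0.0006  0.0021]
```

```bash
python3 -m pendant '[{"dx":0,"dy":0,"dz":0.005,"rx":0,"ry":0,"rz":0,"hand":0},{"dx":0,"dy":0,"dz":0.005,"rx":0,"ry":0,"rz":0,"hand":0},{"dx":0,"dy":0,"dz":0.005,"rx":0,"ry":0,"rz":0,"hand":0},{"dx":0,"dy":0,"dz":0,"rx":0,"ry":0,"rz":0,"hand":0}]' | egrep 'pos|ct_f'
python3 -m pendant '[{"dx":0,"dy":0,"dz":0.005,"rx":0,"ry":0,"rz":0,"hand":0},{"dx":0,"dy":0,"dz":0.005,"rx":0,"ry":0,"rz":0,"hand":0},{"dx":0,"dy":0,"dz":0.005,"rx":0,"ry":0,"rz":0,"hand":0},{"dx":0,"dy":0,"dz":0,"rx":0,"ry":0,"rz":0,"hand":0}]' | egrep 'pos|ct_f'
python3 st.py .502 -.188 .21;  python3 -c "
from rig import manip;print(manip.get_state()['moment'])"
```

```text
position: [0.5011, -0.188, 0.1971]
contact_force: [1.1, -1.1, -1.9]
position: [0.5012, -0.188, 0.1822]
contact_force: [1.2, -0.6, -2.1]
t 11.75 pos [ 0.5012 -0.188   0.1822] F [ 1.2208 -0.6016 -2.0968] w 0.017480077659194026 gf 58.95389378070831 q [-0.489   0.2498  1.6686  0.0001  1.2239 -1.3408]
yawx 138.8008680615868 z [-0.0006  0.0004 -1.    ]
tool delta [-0.0006  0.0006 -0.0278]
[-0.11611492 -0.20596162  0.00218343]
```

```bash
python3 -m pendant '[{"dx":0,"dy":0,"dz":0.004,"rx":0,"ry":0,"rz":0,"hand":0},{"dx":0,"dy":0,"dz":0.004,"rx":0,"ry":0,"rz":0,"hand":0},{"dx":0,"dy":0,"dz":0.003,"rx":0,"ry":0,"rz":0,"hand":0},{"dx":0,"dy":0,"dz":0.003,"rx":0,"ry":0,"rz":0,"hand":0},{"dx":0,"dy":0,"dz":0,"rx":0,"ry":0,"rz":0,"hand":0}]' | egrep 'pos|ct_f'
python3 st.py .502 -.188 .1447
```

```text
position: [0.5012, -0.188, 0.1686]
contact_force: [0.6, 0.0, -1.2]
t 12.17 pos [ 0.5012 -0.188   0.1686] F [ 0.5926  0.0377 -1.1954] w 0.01740512273304461 gf 58.913025856018066 q [-0.489   0.2606  1.6898  0.0001  1.1918 -1.3408]
yawx 138.80109827980172 z [-0.0005  0.0003 -1.    ]
tool delta [-0.0006  0.0006  0.0239]
```

```bash
python3 -m pendant '[{"dx":0,"dy":0,"dz":0.004,"rx":0,"ry":0,"rz":0,"hand":0},{"dx":0,"dy":0,"dz":0.004,"rx":0,"ry":0,"rz":0,"hand":0},{"dx":0,"dy":0,"dz":0.004,"rx":0,"ry":0,"rz":0,"hand":0},{"dx":0,"dy":0,"dz":0.004,"rx":0,"ry":0,"rz":0,"hand":0},{"dx":0,"dy":0,"dz":0.004,"rx":0,"ry":0,"rz":0,"hand":0},{"dx":0,"dy":0,"dz":0.004,"rx":0,"ry":0,"rz":0,"hand":0},{"dx":0,"dy":0,"dz":0,"rx":0,"ry":0,"rz":0,"hand":0},{"dx":0,"dy":0,"dz":0,"rx":0,"ry":0,"rz":0,"hand":0}]' | egrep 'pos|ct_f'
python3 st.py .502 -.188 .1447
python3 - <<'E'
from rig import manip
from h import *
sc=manip.get_image('scene');s=manip.get_state();m=manip.get_image('wrist')
a=cv2.resize(m['frame'][100:350,200:450],None,fx=1.6,fy=1.6,interpolation=2)
b=cv2.resize(sc['frame'][80:220,220:320],None,fx=3.5,fy=3.5,interpolation=2)
o=np.zeros((500,760,3),np.uint8);o[:400,:400]=a;o[:490,405:755]=b
cv2.imwrite('pics/w5.png',o[:,:,::-1])
E
```

```text
position: [0.5012, -0.1881, 0.145]
contact_force: [0.5, -1.3, -1.5]
t 12.83 pos [ 0.5012 -0.1881  0.145 ] F [ 0.4538 -1.3485 -1.5042] w 0.017148107911014183 gf 58.90608787536621 q [-0.489   0.281   1.7251  0.0001  1.136  -1.3407]
yawx 138.79851737165913 z [-0.0004  0.0003 -1.    ]
tool delta [-0.0005  0.0005  0.0003]
```

View pics/w5.png

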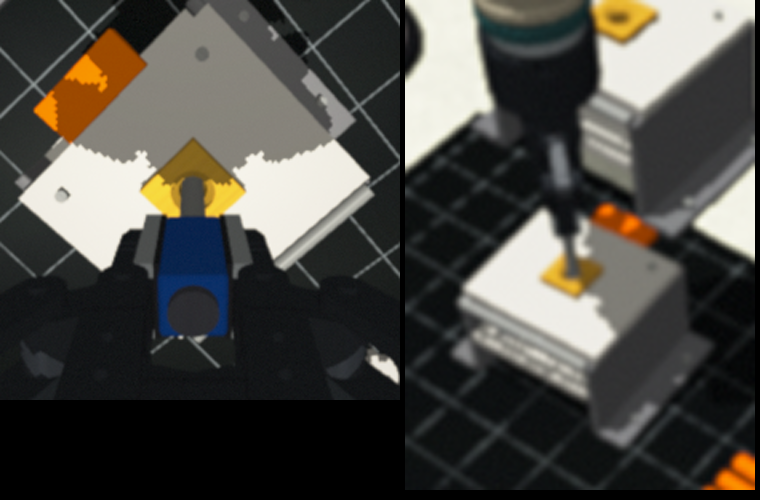

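The rod passes through the bushing at (193,190) in the crop, and the cover is level. There is no axial push, the knob hasn't moved in the grip, and the tip is about 20 mm above the table, 16 mm below the lower bushing.

```bash
python3 -c "
from rig import manip;print(manip.sign_off())"
```

```text
the job is handed in; nothing more can be done
None
```

The cover is shut and the blue spindle is threaded through both bushings. It is still held upright with its tip about 16 mm below the lower bushing and 20 mm above the table (worked out from the arm's position, as the tip itself was hidden from the cameras). The job is handed in.

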